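# Show the stone ring to the inspection camera

## Task

Three wooden ring clamps lie snapped into the spring clips of the rack: pull out the one whose nose carries the ring with the big round stone, and leave the other two clamps and everything else on the bench where they are. Hold it up in front of the inspection camera so that the stone is at the camera's focus, 80 mm straight out from the lens, facing squarely into it (the clamp in line with the slanted lens barrel, its butt end away from the lens), without touching the camera. Finish while holding it there, still, in the air: do not put it down or let go.

Things in the scene. Friction and masses are not known exactly. Their poses are not given: they have to be found in the camera images.
- clamp_stone: Ring clamp with the stone ring. Round light-wood handle, 22 mm thick, x = -63 to +45 mm in its frame; split nose to +65; flat brass hoop 21 mm across; round setting 20 mm across at x = 81 to 88 with a clear stone facing +x. 50 to 90 g. Origin (about the balance point) on the axis, midway between its clips. x axis: along the handle towards the stone; z up at the start.
- stone (a point): Centre of the stone's outer face, on the clamp's axis, 88 mm from the clamp's origin; axes as the clamp's (x points out of the stone).
- clamp_plain: Same wooden clamp with a plain brass hoop, no setting or stone (ends at x = 83 mm). Origin and axes as the other clamp.
- clamp_empty: Same wooden clamp, nose empty (ends at x = 65 mm). Origin and axes as the other clamp.
- rack: Fixed dark wooden plate 110 (x) x 230 (y) x 14 mm, origin at the centre of its underside, on the bench. Bays at y = -78, 0, +78 mm; in each a clamp lies level along x, stone end to +x, axis 55 mm above the bench, held by spring clips at |x| = 30 to 46 mm, 50 mm wide in y, 67 mm high. Between the clips (|x| under 30 mm) the handle is free to grip from above.
- rack_clips (a point): Middle of the rack's middle bay, at the height of the clamps' axes (55 mm above the bench); axes as the rack's. The clips: sprung rollers press on each clamp from both sides just above its widest line, at two posts. Pulling the middle of the handle straight up takes about 10 to 20 N over the first 8 mm; then it pops free and is clear of the clips 25 mm up.
- focus (a point): The camera's focus point, in the air 80 mm in front of the lens face, on the lens axis. Its x axis points from the focus to the lens (upwards and away, 30 degrees above level), y is level, z square to both. Its height above the bench differs from run to run, 0.16 to 0.24 m.
- stand: Fixed stand of the camera: base plate 120 x 110 x 14 mm (x = 104 to 224 mm); steel column 22 mm thick, 384 mm tall, at x = +189; on it a carriage with the camera, a barrel 44 mm thick (34 at the lens), 123 mm long with its square rear part, that looks to the stand's -x and down by 30 degrees. Origin: on the bench, straight below the focus. Not to be touched.
- dish: Small loose steel bowl, 48 mm across, 20 mm high, beside the rack; origin at the centre of its underside. Leave alone.
- tweezers: Loose steel tweezers, 140 mm long, 12 mm wide, 8 mm high, lying along their x axis; origin on the underside at mid-length. Leave alone.
- mandrel: Tapered steel ring stick, 240 mm long, 26 mm thick, lying along its x axis; origin on the underside at mid-length. Leave alone.
- hammer: Small hammer, 220 mm long, lying along its x axis, handle to -x. Leave alone.
- jar: Amber glass jar with a dark lid, 52 mm across, 60 mm high; origin at the centre of its underside. Leave alone.
Things that resemble listed ones, but are neither listed nor needed, are in the scene too. What is shaped like the clamp_stone but pink or red is not meant.

How it is judged:
On the way:
1. the clamp with the stone ring is pulled up out of its clips, held by the fingers (z of clamp_stone in the frame of rack above 0.085 m and contact force between the fingers and clamp_stone above 0.5 N), for 0.1 s.
At the end, for the whole second after the job is handed in: The stone is within 15 mm of the camera's focus, the clamp's axis within 0.2 rad (11 degrees) of the lens axis with the stone towards the lens, the clamp held still by the fingers alone, and every other loose thing within 20 mm of where it lay (distance between stone and focus below 0.015 m and angle between the x axis of clamp_stone and the x axis of focus, either way round below 0.2 rad and x of clamp_stone in the frame of focus below -0.05 m and contact force between the fingers and clamp_stone above 0.5 N and contact force between clamp_stone and stand below 0.1 N and contact force between clamp_stone and rack below 0.1 N and linear speed of clamp_stone below 0.02 m/s and angular speed of clamp_stone below 0.15 rad/s and distance of each of clamp_plain, clamp_empty, dish, tweezers, mandrel, hammer, jar from where it was at the start of the episode below 0.02 m); the arm keeps its last pose, push and grip.
It fails at once if one of the other two clamps is moved more than 20 mm (distance of any of clamp_plain, clamp_empty from where it was at the start of the episode above 0.02 m).
It fails at once if another loose thing on the bench is moved more than 20 mm (distance of any of dish, tweezers, mandrel, hammer, jar from where it was at the start of the episode above 0.02 m).
It fails at once if the camera or its stand is touched (more than 1 N) (contact force between stand and anything else above 1 N).
It also fails if it takes over 40 s, if anything falls off the work surface, if the arm or the gripper's body presses on something with over 40 N, if the wrist force passes 120 N, or if a joint passes its speed limit or range.

## Robot

A 6-joint arm with a two-finger parallel gripper is mounted at the origin on the work surface. World frame = base frame: x ahead of the robot, y to its left, z up, the work surface at z = 0. Lengths are in m, angles in rad, forces in N, time in s.
With the tool pointing down it reaches from about 0.425 to 0.95 m from the base axis. Payload 14.7 kg.
Tool frame: the origin (TCP) lies at the centre of the arm's flange, where the gripper is bolted on; the fingertips stand 173 mm ahead of it and the grasp point (between the pads) lies 155 mm ahead of it (bot.tips_ahead is the distance from the TCP to the fingertips, in m); z points along the fingers, y is the line along which they close (so a half turn about z gives the same grasp; the last joint's range is limited). The gripper opens to 85 mm and grips with 20 to 120 N. Pads are 22 mm wide; open, the fingers measure 114 mm over their backs; the gripper's body (76 mm by 85 mm) begins 54 mm behind the grasp point. The pads swing forward as they close: fully open they stand 13 mm farther back than shut.
Start: joints at [1.267, 0.48, 1.596, -0, 1.065, -0.047], TCP at [0.165, 0.629, 0.405] pointing down, gripper open.
Joint ranges: [-2.75, 2.75], [-0.82, 2.05], [0.23, 2.67], [-1.56, 4.7], [0.09, 2.69], [-2.92, 2.92]. Speed limits (rad/s): [1.89, 1.89, 2.39, 3.01, 3.01, 3.01].

## Interface

Orientations are given as [roll, pitch, yaw] about the fixed x, y, z axes, in that order (R = Rz(yaw) Ry(pitch) Rx(roll)).
In Python, from workcell import bot, viewer, ticket gives the robot as it stands. The module is installed in compiled form; this text tells all that it offers.
- The arm moves only by the tool carry_out, never from a script. Its argument "deltas" is a list of rows, each an object with "offset": the shift along the tool's x, y, z normalised to -1 to 1, where 1 is 25 cm, a list of three; "twist": the turn, a rotation vector about the tool's x, y, z normalised to -1 to 1, where 1 is 45 degrees, a list of three; "claw": the opening, from 0 (shut) to 1 (fully open). A call has 1 to 5 rows; each row is the pose to reach, as a shift and turn from the pose commanded when the call began, along the tool's axes at that moment; what a row does not reach only later rows make up. A row lasts 1/10 s, in which the tool goes at most 50 mm and 8.59 degrees, less where a joint would pass 70% of its speed; a pose out of reach is approached as far as the arm can. A call with a number of a shift or a turn outside -1 to 1 is refused whole. A call with a gripper value outside its range is refused whole. The fingers move at their own pace and stop on an object; the grip force is fixed at half the most. Time passes only in rows, so rows that repeat a pose let the fingers close. It gives the time, the measured TCP pose, the force, the opening and the grip force at its end, in the units of the state.
- bot.get_obs(): the state, without advancing time (a new reading comes with each control period).
- viewer.capture(name): name is "scene" or "top"; returns the picture (400x640x3 uint8, blue, green, red); there is no depth.
- viewer.camera_params(name): a dict with "mtx" (3x3 intrinsics, pixels), "rvec" (rotation vector, rad) and "tvec" (3), from world to camera coordinates, as OpenCV has them. Camera axes: x right, y down, z forward; pixel columns grow to the right and rows downward; lengths in m; the calibration is good to about 2 mm. A picture is of the moment at which its call begins. camera_params takes no time and is no camera call.
- ticket.sign_off(): hands the job in; it is judged then, once.
The state is a dict: "time_s": time; "joint_pos": joint angles; "qvel": joint speeds; "joint_torque": joint torques, N m; "eef_pos": TCP position; "tool_rot": TCP orientation; "force": force on the tool from outside, world axes, zero at the start; "wrist_torque": the same for the moment, N m; "width": finger opening in m; "finger_force": force on a finger pad.
Only numpy, scipy, OpenCV 4.12 (cv2) and the standard library are available. Lean on these libraries where they do the work, as an engineer would, in place of code of your own. Each camera call takes 0.05 s, during which the arm holds its last target. There are 200 camera calls.

## Working session

There is one attempt and no reset: what is moved stays moved. The work goes in short steps, Python scripts to look and compute and a tool call to move; the robot and the scene stay as the last step left them, time stands still between calls to the robot, and variables do not carry over. Pictures are saved under pics/ and viewed, at most 10 in all, crops included, and the job is handed in when it is done.

Besides the shell and the picture viewer there is one more tool, called as name([rows], argument=value, ...), one row to a line, values as JSON. carry_out: Moves the arm, as the interface text tells. Scaled input: -1 to 1 covers 25 cm each way for a shift and 45 degrees each way for a turn. Its arguments: {"type":"object","properties":{"deltas":{"type":"array","items":{"type":"object","properties":{"offset":{"type":"array","items":{"type":"number","minimum":-1,"maximum":1}},"twist":{"type":"array","items":{"type":"number","minimum":-1,"maximum":1}},"claw":{"type":"number"}}}}},"required":["deltas"]}

```bash
mkdir -p pics; python3 - <<'E'
from workcell import bot,viewer
import cv2
for n in("scene","top"):
    cv2.imwrite(f"pics/{n}0.png",viewer.capture(n))
    p=viewer.camera_params(n); print(n,p)
o=bot.get_obs(); print(o['eef_pos'],o['tool_rot'],o['width'],o['time_s'],bot.tips_ahead)
E
```

```text
scene {'mtx': array([[444.18848855,   0.        , 318.48925987],
       [  0.        , 444.18848855, 202.83994469],
       [  0.        ,   0.        ,   1.        ]]), 'rvec': array([ 1.09199927,  2.1491121 , -1.20762539]), 'tvec': array([ 0.2906666 , -0.11726177,  1.9833865 ])}
top {'mtx': array([[380.04509031,   0.        , 320.23435115],
       [  0.        , 380.04509031, 200.51626923],
       [  0.        ,   0.        ,   1.        ]]), 'rvec': array([ 2.12591721, -2.08879329,  0.18467762]), 'tvec': array([0.02712916, 0.56575088, 1.09102857])}
[0.16498946 0.62851499 0.40413517] [-3.14048974e+00 -2.96879600e-05  2.88484061e+00] 0.08534238122520933 0.1 0.1734
```

View pics/scene0.png

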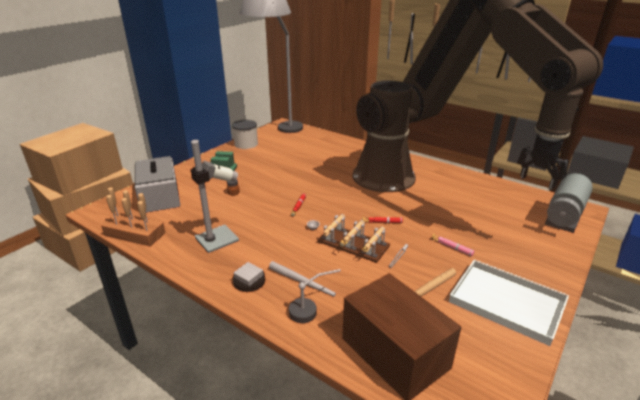

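View pics/top0.png

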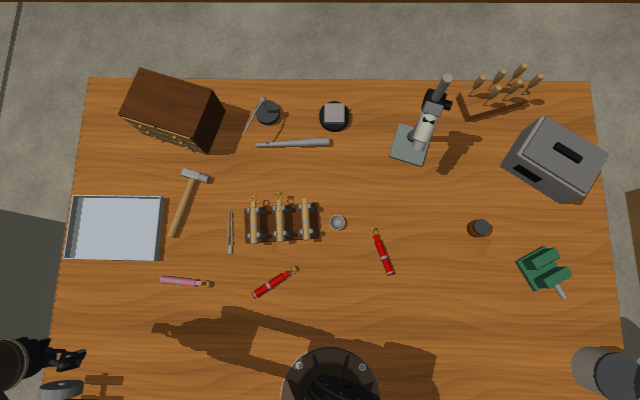

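Scene: rack at about (353,240), camera stand at (210,205). Top: rack at about (281,220), its clamps at columns 254, 280 and 305, noses up in the picture. Look-alikes: red clamps (382,252) and (275,282), pink clamp (187,282). I'll check the three rack clamps, and the camera, in one close crop.

```bash
python3 - <<'E'
import cv2,numpy as np
s=cv2.imread("pics/scene0.png");t=cv2.imread("pics/top0.png")
f=lambda im,x,y,w,h,k:cv2.resize(im[y:y+h,x:x+w],None,fx=k,fy=k,interpolation=cv2.INTER_CUBIC)
a=f(t,230,180,100,70,4);b=f(s,310,200,100,70,4);c=f(t,380,65,100,110,4)[:, :400]
d=f(s,180,130,100,70,4);c=f(t,380,85,100,70,4); c=f(t,380,70,100,100,4)[:280+120]
c=cv2.resize(c,(280,280))
row1=np.hstack([a,b]);row2=np.hstack([cv2.copyMakeBorder(f(t,385,70,80,70,4),0,0,0,80,0),d])
cv2.imwrite("pics/crop1.png",np.vstack([row1,row2]))
E
```

```text
(no output)
```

View pics/crop1.png

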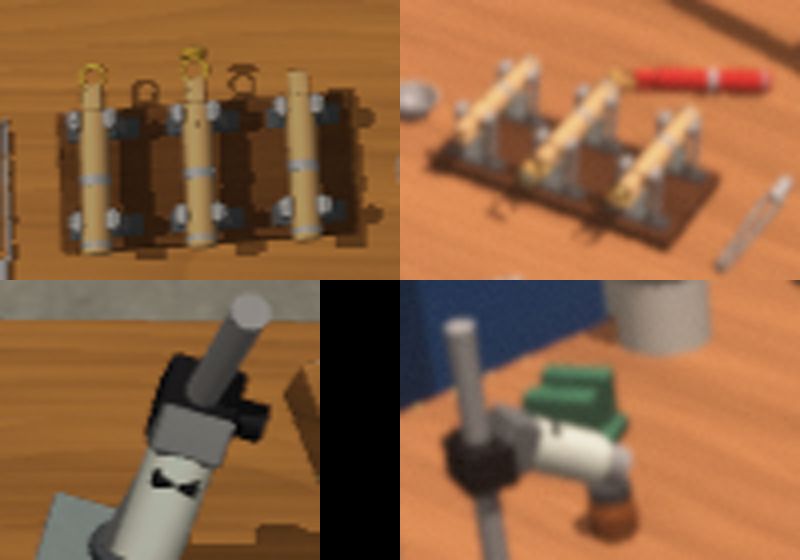

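Top-left panel: the middle clamp carries the ring with the large setting (crop (195,55), which is top (279,193)), and its shadow is a wide disc. The left clamp has a plain hoop and the right one is empty, so I choose the middle. Next I'll crop the stand for a fit.

```bash
python3 - <<'E'
import cv2,numpy as np
s=cv2.imread("pics/scene0.png");t=cv2.imread("pics/top0.png")
f=lambda im,x,y,w,h,k:cv2.resize(im[y:y+h,x:x+w],None,fx=k,fy=k,interpolation=cv2.INTER_CUBIC)
cv2.imwrite("pics/crop2.png",np.hstack([f(t,380,68,80,100,5),f(s,180,135,64,120,5)[:500]][:1]+[cv2.resize(s[135:255,180:260],(400,600),interpolation=cv2.INTER_CUBIC)[:500]]))
E
```

```text
(no output)
```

View pics/crop2.png

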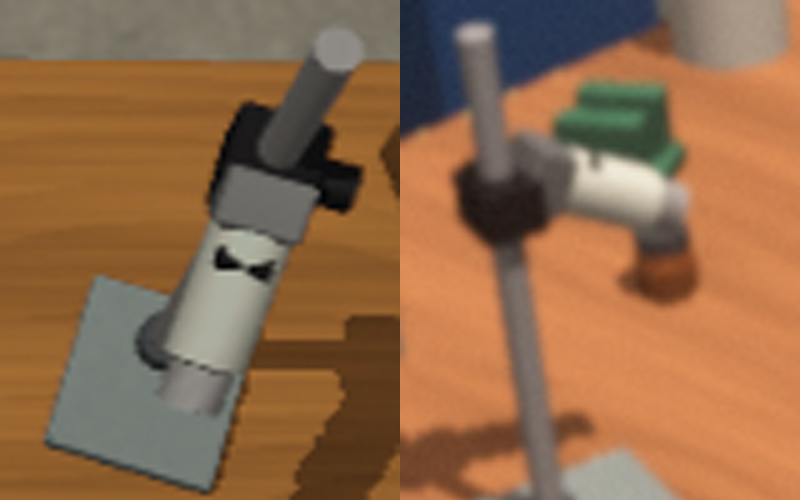

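```bash
cat > h.py <<'E'
import numpy as np,cv2
from workcell import bot,viewer
from scipy.optimize import least_squares
from scipy.spatial.transform import Rotation as R
P={n:viewer.camera_params(n) for n in("scene","top")}
def proj(n,X):
    p=P[n]; return cv2.projectPoints(np.array([X],float),p["rvec"],p["tvec"],p["mtx"],None)[0].ravel()
def ray(n,u,z):
    p=P[n];Rm=cv2.Rodrigues(p["rvec"])[0];c=-Rm.T@p["tvec"]
    d=Rm.T@np.linalg.inv(p["mtx"])@[u[0],u[1],1]; return c+d*(z-c[2])/d[2]
def fit(obs,x0):
    """obs: (cam, local point fn(h), pixel); params x,y,yaw,h"""
    def w(q,l): l=l(q[3]); c,s=np.cos(q[2]),np.sin(q[2]); return [q[0]+c*l[0]-s*l[1],q[1]+s*l[0]+c*l[1],l[2]]
    r=least_squares(lambda q:np.concatenate([proj(n,w(q,l))-u for n,l,u in obs]+[[0.0*q[3]]]),x0,x_scale=[.1,.1,.1,.1])
    return r.x,r.fun[:-1].reshape(-1,2)
E
python3 - <<'E'
from h import *
np.set_printoptions(precision=4,suppress=True)
k=lambda *l:(lambda h:l)
L=lambda dy:(lambda h:(.0693,dy,h+.040))
T="top"
obs=[(T,k(.189,0,.384),(448,77.6)),(T,k(.224,.055,.014),(399.4,123.4)),(T,k(.104,.055,.014),(389.6,156.6)),(T,k(.104,-.055,.014),(422,166.2)),
(T,L(.017),(412.2,148)),(T,L(-.017),(424.4,150.6)),("scene",k(.189,0,.384),(195.2,141.6)),("scene",L(0),(236,174.6))]
q,r=fit(obs,[.6,-.3,-.3,.2]);print("stand x y yaw h",q);print(r)
for nm,u,z in[("tail",(280.25,240.75),.055),("noseend",(278.3,199),.055),("stone",(278.3,193),.055),("ltail",(254,242.5),.055),("lnose",(253,201),.055),("rtail",(306.5,239.5),.055),("rnose",(304.5,198),.055),("dish",(338,222),.01),("jar",(481,227),.06)]: print(nm,ray(T,u,z))
for sx in(1,-1): print(ray("scene",(0,0),0)) if 0 else None
for c in[(230+88/4,180+178/4),(230+198/4,180+172/4)]: print("band",ray(T,c,.066))
E
```

```text
stand x y yaw h [ 0.6054 -0.2013 -0.2897  0.187 ]
[[-0.0484  0.9247]
 [-0.5    -0.7339]
 [-0.7288 -0.1962]
 [ 0.3938  0.104 ]
 [-0.2167 -0.5482]
 [ 0.2193  0.5408]
 [ 0.0236 -0.9758]
 [-1.0544  0.1405]]
tail [0.4419 0.1534 0.055 ]
noseend [0.5682 0.1644 0.055 ]
stone [0.5868 0.1652 0.055 ]
ltail [0.4353 0.2312 0.055 ]
lnose [0.5608 0.2411 0.055 ]
rtail [0.447  0.0755 0.055 ]
rnose [0.5725 0.0849 0.055 ]
dish [ 0.5073 -0.0183  0.01  ]
jar [ 0.4924 -0.4376  0.06  ]
band [0.4876 0.2379 0.066 ]
band [0.4934 0.1563 0.066 ]
```

```bash
cat >> h.py <<'E'
def delta(p,Rt):
    o=bot.get_obs();R0=R.from_euler('xyz',o['tool_rot'])
    return np.round(R0.inv().apply(np.array(p)-o['eef_pos'])/.25,3),np.round((R0.inv()*Rt).as_rotvec()/(np.pi/4),3)
down=lambda yaw:R.from_euler('xyz',[np.pi,0,yaw])
E
python3 -c "
from h import *
print(delta([.504,.159,.33],down(.078+np.pi)))"
```

```text
(array([-1.789, -1.472,  0.298]), array([-0.001, -0.   , -0.426]))
```

carry_out([
  {"offset": [-0.15, -0.12, 0], "twist": [0, 0, -0.1], "claw": 0.6},
  {"offset": [-0.3, -0.25, 0], "twist": [0, 0, -0.2], "claw": 0.6},
  {"offset": [-0.45, -0.37, 0], "twist": [0, 0, -0.3], "claw": 0.6},
  {"offset": [-0.6, -0.49, 0], "twist": [0, 0, -0.426], "claw": 0.6},
  {"offset": [-0.7, -0.58, 0], "twist": [0, 0, -0.426], "claw": 0.6},
])

```text
time_s: 0.6
eef_pos: [0.2986, 0.4417, 0.4045]
tool_rot: [-3.141, -0.0, -3.061]
force: [0.4, -0.2, 0.3]
width: 0.051
finger_force: 0.0
```

```bash
python3 -c "
from h import *
print(bot.get_obs()['eef_pos'],delta([.504,.159,.33],down(.078+np.pi)))"
```

```text
[0.2986464  0.44168215 0.40450046] (array([-0.727, -1.193,  0.299]), array([-0.001, -0.   ,  0.004]))
```

carry_out([
  {"offset": [-0.1, -0.16, 0], "twist": [0, 0, 0], "claw": 0.6},
  {"offset": [-0.2, -0.32, 0], "twist": [0, 0, 0], "claw": 0.6},
  {"offset": [-0.3, -0.48, 0], "twist": [0, 0, 0], "claw": 0.6},
  {"offset": [-0.4, -0.64, 0], "twist": [0, 0, 0], "claw": 0.6},
  {"offset": [-0.5, -0.8, 0], "twist": [0, 0, 0], "claw": 0.6},
])

```text
time_s: 1.1
eef_pos: [0.4384, 0.2526, 0.4047]
tool_rot: [-3.142, -0.0, -3.064]
force: [0.8, -0.7, -0.3]
width: 0.0512
finger_force: 0.0
```

```bash
python3 -c "
from h import *
print(bot.get_obs()['eef_pos'],delta([.504,.159,.33],down(.078+np.pi)))"
```

```text
[0.43839113 0.25257089 0.40466009] (array([-0.233, -0.394,  0.299]), array([-0., -0., -0.]))
```

carry_out([
  {"offset": [-0.09, -0.15, 0], "twist": [0, 0, 0], "claw": 0.6},
  {"offset": [-0.18, -0.3, 0.05], "twist": [0, 0, 0], "claw": 0.6},
  {"offset": [-0.23, -0.393, 0.15], "twist": [0, 0, 0], "claw": 0.6},
  {"offset": [-0.23, -0.393, 0.3], "twist": [0, 0, 0], "claw": 0.6},
  {"offset": [-0.23, -0.393, 0.3], "twist": [0, 0, 0], "claw": 0.6},
])

```text
time_s: 1.6
eef_pos: [0.5014, 0.1596, 0.3261]
tool_rot: [-3.14, -0.007, -3.066]
force: [-0.9, -0.3, 1.3]
width: 0.051
finger_force: 0.0
```

```bash
python3 - <<'E'
from h import *
o=bot.get_obs();print(o['joint_pos'],delta([.504,.159,.208],down(.078+np.pi)))
s=viewer.capture("scene");t=viewer.capture("top")
f=lambda im,x,y:cv2.resize(im[y:y+100,x:x+100],(400,400),interpolation=cv2.INTER_CUBIC)
g=proj("top",[.504,.159,.055]);print(g,proj("scene",[.504,.159,.055]))
cv2.imwrite("pics/c3.png",np.hstack([f(s,310,170),f(t,230,160)]))
E
```

```text
[ 2.50476142e-01  4.10922761e-01  1.95516798e+00  1.44660405e-05
  7.82429215e-01 -1.39625176e+00] (array([-0.014, -0.002,  0.472]), array([-0.002, -0.009, -0.003]))
[279.20668403 219.99055262] [353.77972492 230.98127917]
```

View pics/c3.png

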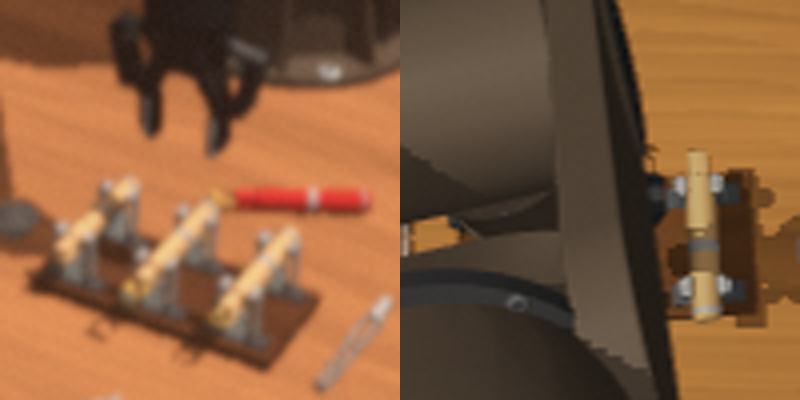

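The scene crop shows the open fingers, tips at (150,130) and (213,150), above the middle clamp at (175,245). In the top view the arm hides the clamp. I'm lowering the gripper.

carry_out([
  {"offset": [-0.012, -0.002, 0.12], "twist": [0, 0, 0], "claw": 0.6},
  {"offset": [-0.012, -0.002, 0.25], "twist": [0, 0, 0], "claw": 0.6},
  {"offset": [-0.012, -0.002, 0.36], "twist": [0, 0, 0], "claw": 0.6},
  {"offset": [-0.012, -0.002, 0.44], "twist": [0, 0, 0], "claw": 0.6},
  {"offset": [-0.012, -0.002, 0.47], "twist": [0, 0, 0], "claw": 0.6},
])

```text
time_s: 2.2
eef_pos: [0.5057, 0.1614, 0.2122]
tool_rot: [-3.142, -0.0, -3.063]
force: [0.7, 0.4, 0.5]
width: 0.0511
finger_force: 0.0
```

carry_out([
  {"offset": [0, 0, 0], "twist": [0, 0, 0], "claw": 0.6},
  {"offset": [0, 0, 0], "twist": [0, 0, 0], "claw": 0.6},
])

```text
time_s: 2.4
eef_pos: [0.5062, 0.1611, 0.2136]
tool_rot: [3.141, 0.002, -3.063]
force: [0.2, -0.3, 0.3]
width: 0.0513
finger_force: 0.0
```

```bash
python3 - <<'E'
from h import *
o=bot.get_obs();print(o['eef_pos'],o['force'],delta([.504,.159,.208],down(.078+np.pi)))
s=viewer.capture("scene")
cv2.imwrite("pics/c4.png",cv2.resize(s[170:270,300:410],(660,600),interpolation=cv2.INTER_CUBIC))
E
```

```text
[0.50621685 0.16105836 0.21363763] [ 0.23631205 -0.25774708  0.33293032] (array([ 0.01 , -0.008,  0.023]), array([0.   , 0.002, 0.   ]))
```

View pics/c4.png

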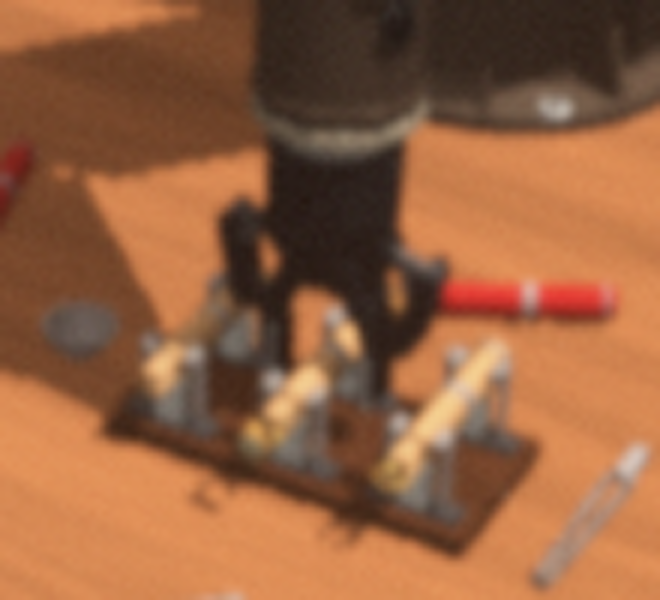

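The fingers straddle the middle clamp: fingers at (275,340) and (378,370), handle between them at (325,360). Small correction, then close.

carry_out([
  {"offset": [0.008, -0.008, 0.022], "twist": [0, 0, 0], "claw": 0.6},
  {"offset": [0.008, -0.008, 0.022], "twist": [0, 0, 0], "claw": 0.3},
  {"offset": [0.008, -0.008, 0.022], "twist": [0, 0, 0], "claw": 0},
  {"offset": [0.008, -0.008, 0.022], "twist": [0, 0, 0], "claw": 0},
  {"offset": [0.008, -0.008, 0.022], "twist": [0, 0, 0], "claw": 0},
])

```text
time_s: 2.95
eef_pos: [0.5038, 0.1584, 0.207]
tool_rot: [3.142, 0.0, -3.064]
force: [-0.5, -0.7, 5.6]
width: 0.0204
finger_force: 58.3
```

carry_out([
  {"offset": [0, 0, 0], "twist": [0, 0, 0], "claw": 0},
  {"offset": [0, 0, 0], "twist": [0, 0, 0], "claw": 0},
  {"offset": [0, 0, 0], "twist": [0, 0, 0], "claw": 0},
])

```text
time_s: 3.25
eef_pos: [0.5038, 0.1584, 0.207]
tool_rot: [3.142, 0.0, -3.064]
force: [-1.9, -0.6, 5.0]
width: 0.0202
finger_force: 58.3
```

Gripped (width 20 mm, 58 N). Now I'll pull slowly straight up.

carry_out([
  {"offset": [0, 0, -0.01], "twist": [0, 0, 0], "claw": 0},
  {"offset": [0, 0, -0.025], "twist": [0, 0, 0], "claw": 0},
  {"offset": [0, 0, -0.04], "twist": [0, 0, 0], "claw": 0},
  {"offset": [0, 0, -0.06], "twist": [0, 0, 0], "claw": 0},
  {"offset": [0, 0, -0.08], "twist": [0, 0, 0], "claw": 0},
])

```text
time_s: 3.75
eef_pos: [0.5041, 0.1585, 0.2275]
tool_rot: [3.142, 0.001, -3.064]
force: [0.1, -0.6, -1.1]
width: 0.02
finger_force: 60.3
```

carry_out([
  {"offset": [0, 0, -0.06], "twist": [0, 0, 0], "claw": 0},
  {"offset": [0, 0, -0.15], "twist": [0, 0, 0], "claw": 0},
  {"offset": [0, 0, -0.25], "twist": [0, 0, 0], "claw": 0},
  {"offset": [0, 0, -0.36], "twist": [0, 0, 0], "claw": 0},
  {"offset": [0, 0, -0.36], "twist": [0, 0, 0], "claw": 0},
])

```text
time_s: 4.25
eef_pos: [0.505, 0.1585, 0.3205]
tool_rot: [3.141, 0.006, -3.064]
force: [-0.7, 0.2, -0.6]
width: 0.0203
finger_force: 60.3
```

```bash
python3 - <<'E'
from h import *
s=viewer.capture("scene");t=viewer.capture("top")
f=lambda im,x,y:cv2.resize(im[y:y+120,x:x+80],(400,600),interpolation=cv2.INTER_CUBIC)
cv2.imwrite("pics/c5.png",np.hstack([f(s,315,150),f(t,240,140)]))
E
```

```text
(no output)
```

View pics/c5.png

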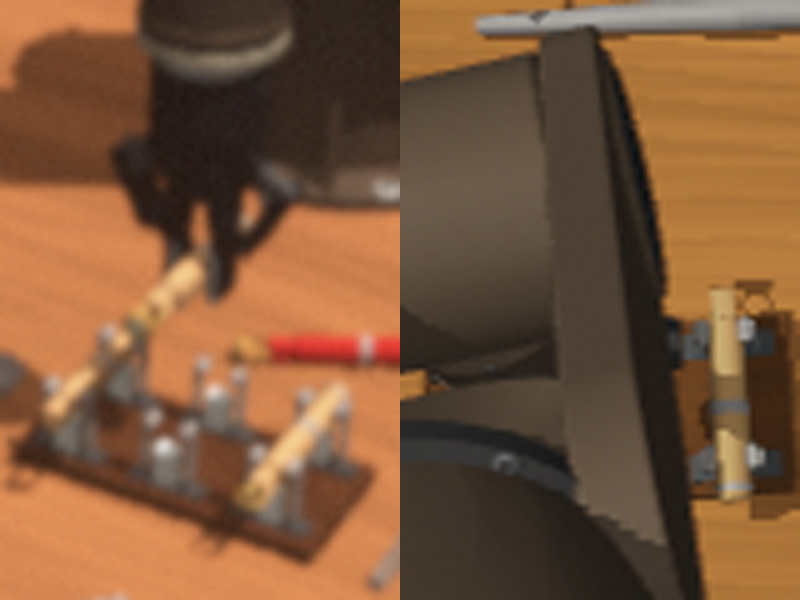

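The clamp is out and held: its nose is at crop (140,330), its middle bay is empty, and both neighbours are still in their clips. Now the camera approach.

```bash
cat >> h.py <<'E'
F=np.array([.6054,-.2013,.187]);RC=R.from_euler('xyz',[0,-np.pi/6,-.2897])
REL=R.from_euler('z',-.078)*down(.078+np.pi)
TOFF=np.array([0,0,.152])
def target(back,RC=RC,F=F):
    return F+RC.apply(np.array([-.088-back,0,0])+TOFF), RC*REL
E
python3 - <<'E'
from h import *
for b in(.1,0):
    p,r=target(b);print(p,r.as_euler('xyz'),delta(p,r))
print(bot.get_obs()['joint_pos'])
E
```

```text
[ 0.37653864 -0.13307961  0.22463586] [3.14159265 0.52359878 2.85189265] (array([ 0.6  , -1.122,  0.371]), array([ 0.123, -0.657,  0.457]))
[ 0.45953242 -0.1578189   0.27463586] [3.14159265 0.52359878 2.85189265] (array([ 0.276, -1.247,  0.171]), array([ 0.123, -0.657,  0.457]))
[ 2.47029120e-01  4.23553015e-01  1.96154977e+00 -2.61104473e-04
  7.54461882e-01 -1.40134837e+00]
```

carry_out([
  {"offset": [0.02, -0.1, 0], "twist": [0, -0.05, 0.04], "claw": 0},
  {"offset": [0.06, -0.27, 0], "twist": [0.02, -0.15, 0.1], "claw": 0},
  {"offset": [0.1, -0.44, 0], "twist": [0.04, -0.25, 0.17], "claw": 0},
  {"offset": [0.14, -0.6, 0], "twist": [0.06, -0.33, 0.23], "claw": 0},
  {"offset": [0.14, -0.64, 0], "twist": [0.06, -0.33, 0.23], "claw": 0},
])

```text
time_s: 4.85
eef_pos: [0.4792, -0.0065, 0.3157]
tool_rot: [-3.117, 0.262, 3.037]
force: [-0.1, 0.5, -1.4]
width: 0.0203
finger_force: 60.3
```

```bash
python3 - <<'E'
from h import *
p,r=target(.05);print(p,delta(p,r))
print(bot.get_obs()['joint_pos'],bot.get_obs()['finger_force'])
E
```

```text
[ 0.41803553 -0.14544926  0.24963586] (array([ 0.248, -0.573,  0.222]), array([ 0.059, -0.33 ,  0.223]))
[-0.06197144  0.32187285  2.18142061 -0.09647712  0.37958256 -1.44028046] 60.26652216911316
```

```bash
python3 - <<'E'
from h import *
for b in(.03,.02):
    p,r=target(b);print(p,delta(p,r))
E
```

```text
[ 0.43463429 -0.15039712  0.25963586] (array([ 0.171, -0.586,  0.201]), array([ 0.059, -0.33 ,  0.223]))
[ 0.44293367 -0.15287104  0.26463586] (array([ 0.133, -0.593,  0.191]), array([ 0.059, -0.33 ,  0.223]))
```

carry_out([
  {"offset": [0.03, -0.12, 0.04], "twist": [0.01, -0.07, 0.04], "claw": 0},
  {"offset": [0.06, -0.24, 0.08], "twist": [0.02, -0.13, 0.09], "claw": 0},
  {"offset": [0.09, -0.36, 0.12], "twist": [0.04, -0.2, 0.14], "claw": 0},
  {"offset": [0.12, -0.48, 0.16], "twist": [0.05, -0.27, 0.18], "claw": 0},
  {"offset": [0.133, -0.57, 0.19], "twist": [0.059, -0.33, 0.223], "claw": 0},
])

```text
time_s: 5.35
eef_pos: [0.458, -0.1108, 0.2897]
tool_rot: [3.136, 0.416, 2.907]
force: [0.2, 0.7, -0.3]
width: 0.0202
finger_force: 60.3
```

carry_out([
  {"offset": [0, 0, 0], "twist": [0, 0, 0], "claw": 0},
  {"offset": [0, 0, 0], "twist": [0, 0, 0], "claw": 0},
])

```text
time_s: 5.55
eef_pos: [0.4588, -0.1101, 0.2904]
tool_rot: [3.136, 0.418, 2.907]
force: [-0.2, 0.1, -0.1]
width: 0.0207
finger_force: 60.3
```

```bash
python3 - <<'E'
from h import *
for b in(.02,0):
    p,r=target(b);print(p,delta(p,r))
print(bot.get_obs()['joint_pos'],bot.get_obs()['finger_force'])
s=viewer.capture("scene");t=viewer.capture("top")
f=lambda im,x,y:cv2.resize(im[y:y+120,x:x+80],(400,600),interpolation=cv2.INTER_CUBIC)
for n in P: print(n,proj(n,F),proj(n,F-RC.apply([.02,0,0])),proj(n,F+RC.apply([.08,0,0])))
cv2.imwrite("pics/c6.png",np.hstack([f(s,200,120),f(t,375,75)]))
E
```

```text
[ 0.44293367 -0.15287104  0.26463586] (array([ 0.062, -0.181,  0.084]), array([ 0.039, -0.135,  0.062]))
[ 0.45953242 -0.1578189   0.27463586] (array([-0.018, -0.185,  0.076]), array([ 0.039, -0.135,  0.062]))
[-0.31596874  0.35242615  2.29035158  0.43486282  0.09088258 -2.07837355] 60.254409313201904
scene [253.57887131 179.21242097] [258.02838223 180.28099211] [234.94988516 174.73858165]
top [408.18129152 177.65435042] [405.73843977 184.51637858] [418.28040943 149.28569021]
```

View pics/c6.png

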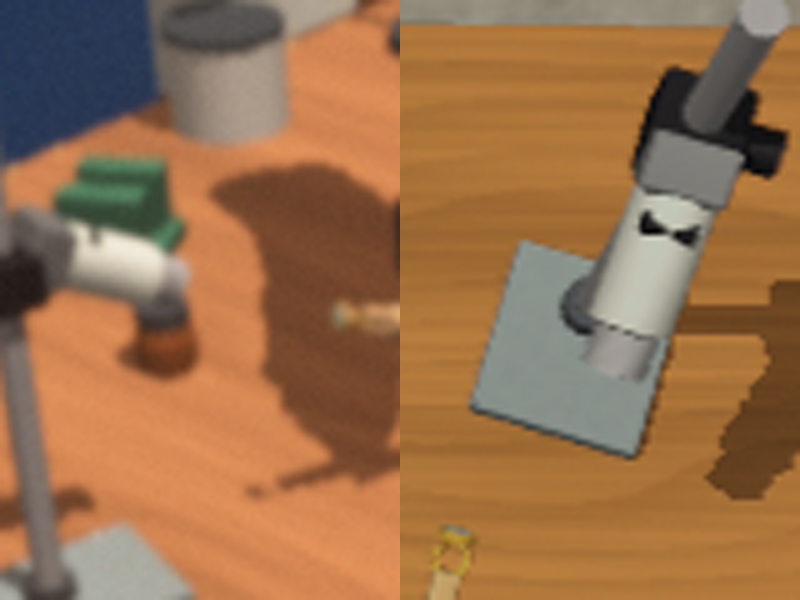

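The stone is at scene (269,183) and top (386.4,181). Joint 5 is on its lower limit (0.09), so the pitch is short at 0.42 rad. I'll check where the stone is predicted to be and plan with a slightly flatter pitch, which is within tolerance.

```bash
cat >> h.py <<'E'
def stone():
    o=bot.get_obs();Rc=R.from_euler('xyz',o['tool_rot'])*REL.inv()
    s=o['eef_pos']+Rc.apply(np.array([.088,0,0])-TOFF); ax=Rc.apply([1,0,0])
    return s,ax,np.degrees(np.arccos(ax@RC.apply([1,0,0])))
E
python3 - <<'E'
from h import *
s,ax,a=stone();print(s,ax,a,[proj(n,s) for n in P])
for d in(24,22,20):
    p,r=target(0.005,R.from_euler('xyz',[0,-np.radians(d),-.2897]));print(d,p,delta(p,r))
E
```

```text
[ 0.59750798 -0.14175196  0.18753623] [ 0.88907293 -0.21077118  0.40635556] 6.6873907865636575 [array([267.68212239, 182.98562725]), array([386.01210374, 180.1447038 ])]
24 [ 0.46473284 -0.15936907  0.2880324 ] (array([-0.058, -0.188,  0.036]), array([ 0.036, -0.001,  0.066]))
22 [ 0.46819758 -0.16040186  0.29309353] (array([-0.079, -0.189,  0.024]), array([0.035, 0.044, 0.067]))
20 [ 0.47182948 -0.16148448  0.29802541] (array([-0.101, -0.19 ,  0.012]), array([0.033, 0.088, 0.067]))
```

carry_out([
  {"offset": [-0.06, -0.03, 0.0], "twist": [0, 0.05, 0], "claw": 0},
  {"offset": [-0.08, -0.06, 0.01], "twist": [0.01, 0.05, 0.02], "claw": 0},
  {"offset": [-0.08, -0.1, 0.02], "twist": [0.02, 0.05, 0.04], "claw": 0},
  {"offset": [-0.08, -0.13, 0.024], "twist": [0.035, 0.044, 0.067], "claw": 0},
])

```text
time_s: 6.05
eef_pos: [0.4715, -0.1469, 0.2929]
tool_rot: [3.141, 0.385, 2.849]
force: [-0.6, -0.1, -1.1]
width: 0.0202
finger_force: 60.3
```

```bash
python3 - <<'E'
from h import *
print(bot.get_obs()['eef_pos'],bot.get_obs()['joint_pos']);print(stone(),F)
for d in(24,22,20):
    p,r=target(0.0,R.from_euler('xyz',[0,-np.radians(d),-.2897]));print(d,p,delta(p,r))
E
```

```text
[ 0.4715013  -0.14686959  0.29293072] [-0.37632501  0.37006677  2.22741534  0.19940129  0.16333524 -1.84562093]
(array([ 0.60432082, -0.1867199 ,  0.18513959]), array([ 0.88743443, -0.26692656,  0.37577966]), np.float64(7.928513457812865)) [ 0.6054 -0.2013  0.187 ]
24 [ 0.46911022 -0.16067391  0.29006608] (array([-0.002, -0.056,  0.013]), array([-0.   , -0.043, -0.003]))
22 [ 0.47264032 -0.16172618  0.29496657] (array([-0.023, -0.056,  0.   ]), array([-0.   ,  0.002, -0.003]))
20 [ 0.47633216 -0.16282667  0.29973551] (array([-0.044, -0.056, -0.011]), array([-0.   ,  0.046, -0.003]))
```

carry_out([
  {"offset": [-0.002, -0.03, 0.006], "twist": [0, -0.02, 0], "claw": 0},
  {"offset": [-0.002, -0.056, 0.013], "twist": [0, -0.043, 0], "claw": 0},
  {"offset": [-0.002, -0.056, 0.013], "twist": [0, -0.043, 0], "claw": 0},
  {"offset": [-0.002, -0.056, 0.013], "twist": [0, -0.043, 0], "claw": 0},
])

```text
time_s: 6.45
eef_pos: [0.4689, -0.1604, 0.2902]
tool_rot: [3.141, 0.417, 2.849]
force: [-0.2, -0.0, -1.2]
width: 0.0205
finger_force: 60.3
```

```bash
python3 - <<'E'
from h import *
print(bot.get_obs()['joint_pos'],bot.get_obs()['qvel']);s=stone();print(s,F,[(proj(n,s[0]),proj(n,s[0]-.0*s[1]),proj(n,F),proj(n,s[0]-.063*s[1])) for n in P])
a=viewer.capture("scene");t=viewer.capture("top")
f=lambda im,x,y:cv2.resize(im[y:y+100,x:x+66],(396,600),interpolation=cv2.INTER_CUBIC)
cv2.imwrite("pics/c7.png",np.hstack([f(a,220,130),f(t,380,130)]))
E
```

```text
[-0.41015877  0.37647062  2.24014057  0.41408756  0.1201915  -2.08997366] [ 0.00878115 -0.00475868 -0.00825948 -0.02528475  0.00806614  0.01744846]
(array([ 0.60498414, -0.20128304,  0.18697758]), array([ 0.87531309, -0.26347175,  0.40547457]), np.float64(6.080664342659634)) [ 0.6054 -0.2013  0.187 ] [(array([253.66412626, 179.17413032]), array([253.66412626, 179.17413032]), array([253.57887131, 179.21242097]), array([268.04613479, 180.81135991])), (array([408.17719746, 177.80628616]), array([408.17719746, 177.80628616]), array([408.18129152, 177.65435042]), array([400.64454115, 199.70751981]))]
```

View pics/c7.png

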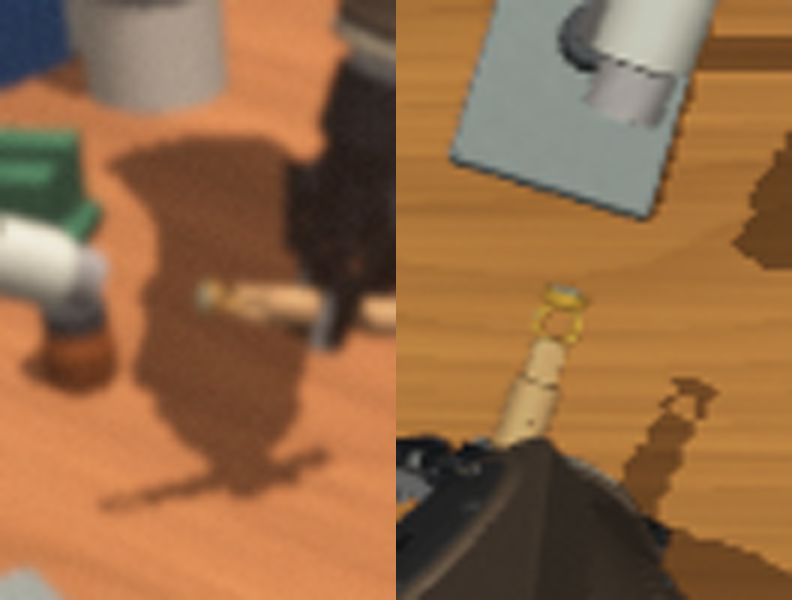

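The stone is seen at scene (253.3,179.3) and top (408.5,178.3), within 1 px of the focus projection. The clamp is in line with the barrel to about 6°. I'll let it settle, then hand in.

carry_out([
  {"offset": [0, 0, 0], "twist": [0, 0, 0], "claw": 0},
  {"offset": [0, 0, 0], "twist": [0, 0, 0], "claw": 0},
  {"offset": [0, 0, 0], "twist": [0, 0, 0], "claw": 0},
  {"offset": [0, 0, 0], "twist": [0, 0, 0], "claw": 0},
  {"offset": [0, 0, 0], "twist": [0, 0, 0], "claw": 0},
])

```text
time_s: 7.05
eef_pos: [0.4695, -0.1604, 0.2907]
tool_rot: [3.141, 0.419, 2.851]
force: [-0.4, -0.3, -0.8]
width: 0.0204
finger_force: 60.3
```

```bash
python3 - <<'E'
from h import *
from workcell import ticket
s=stone();o=bot.get_obs();print(s,o['qvel'],o['finger_force'])
if np.linalg.norm(s[0]-F)<.004 and s[2]<7 and abs(o['qvel']).max()<.04: print(ticket.sign_off())
E
```

```text
(array([ 0.60569672, -0.20111699,  0.18755458]), array([ 0.87534425, -0.26187752,  0.40643894]), np.float64(6.018884323183054)) [-2.66019564e-04  1.62570691e-03  8.54568921e-04  2.48288066e-03
 -1.24616811e-03 -6.02782876e-05] 60.263224840164185
the job is handed in; nothing more can be done
None
```

The job is handed in, result not shown: by my measurements the stone clamp is held still in the air with its stone about 1 mm from the estimated focus and about 6° off the lens axis (limit 11°), because joint 5 was near its lower limit.

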